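# Find the gear unit with worn teeth and lock it out

## Robot

A 6-joint arm with a two-finger parallel gripper is mounted at the origin on the work surface. World frame = base frame: x ahead of the robot, y to its left, z up, the work surface at z = 0. Lengths are in m, angles in degrees, forces in N, time in s.
With the tool pointing down it reaches from about 0.25 to 0.8 m from the base axis. Payload 3.9 kg.
Tool frame: the origin (TCP) lies midway between the tips of the shut fingers; the grasp point (between the pads) lies 19 mm behind it (r.grip_depth is the z of the grasp point in the tool frame, in m); z points along the fingers, y is the direction in which the jaws open and shut (so a half turn about z gives the same grasp; the last joint's range is limited). The gripper opens to 85 mm and grips with 20 to 120 N. Pads are 22 mm wide; open, the fingers measure 114 mm over their backs; the gripper's body (76 mm by 85 mm) begins 54 mm behind the grasp point. The pads swing forward as they close: fully open they stand 13 mm farther back than shut.
Start: joints at [-75.573, 14.897, -7.913, 67.191, 0, 90], TCP at [0.131, -0.508, 0.231] pointing down, gripper open.
Joint ranges: [-159.42, 159.42], [-47.68, 98.78], [-73.54, 78.23], [-108.79, 121.32], [-90, 84.71], [-180, 180]. Speed limits (degrees/s): [147.25, 147.25, 180, 180, 180, 180].

## Interface

Orientations are given as a 3x3 rotation matrix whose columns are the frame's x, y, z axes.
In Python, from cell import r gives the robot as it stands.
- The arm moves only by the shell command python3 -m jog 'ROWS' [OPENING] [FORCE]. ROWS is text: rows parted by semicolons, each of 4 numbers parted by spaces: the shift along the tool's x, y, z in mm, then the turn about the tool's z in degrees. In form: dx dy dz turn; .... A call has 1 to 20 rows; each row is the pose to reach, as a shift and turn from the pose measured when the call began, along the tool's axes at that moment; what a row does not reach only later rows make up. A row lasts 1/10 s, in which the tool goes at most 50 mm and 8.59 degrees, less where a joint would pass 70% of its speed; a pose out of reach is approached as far as the arm can. A call with a gripper value outside its range is refused whole. OPENING is the finger opening in mm, from 0 to 85.4, set as the call begins (- or left out, the last holds). The fingers move at their own pace and stop on an object; FORCE is the grip in N (left out, the last holds). Time passes only in rows, so rows that repeat a pose let the fingers close. It gives the time, the measured TCP pose, the force and the opening at its end, in the units of the state.
- r.get_obs(): the state, without advancing time (a new reading comes with each control period).
- r.capture(name): name is "scene" or "top" or "wrist"; returns (picture, depth): 480x640x3 uint8, blue, green, red; 480x640 float32, m along the optical axis (not along the pixel's ray), 0 where there is no reading.
- r.camera_info(name): a dict with "fov_y" (degrees; the focal length in pixels is half the picture's height over the tangent of half this angle, whatever the lens; pixels are square), "cx", "cy" (the principal point, pixels), "pose" (4x4, takes a point from camera to world coordinates); the wrist camera has in their place "T_tool_cam" (4x4, takes a point from camera to tool coordinates, whose origin is the TCP and whose axes are the flange's). Camera axes: x right, y up, looking along -z (the intrinsics and any distortion apply to the point x, -y, -z); pixel columns grow to the right and rows downward; lengths in m; the calibration is good to about 2 mm. A picture is of the moment at which its call begins: read the wrist's pose just before it. camera_info takes no time and is no camera call.
- r.sign_off(): hands the job in, once; it reports no verdict.
The state is a dict: "time": time; "qpos": joint angles; "qd": joint speeds; "joint_efforts": joint torques, N m; "tcp_pos": TCP position; "ee_rot": TCP orientation; "contact_force": force on the tool from outside, world axes, zero at the start; "wrist_torque": the same for the moment, N m; "grip_width": finger opening in m.
Only numpy, scipy, OpenCV 4.12 (cv2) and the standard library are available. Lean on these libraries where they do the work, as an engineer would, in place of code of your own. Each camera call takes 0.05 s, during which the arm holds its last target. There are 200 camera calls.

## Task

One of the three gear units on the test stand has worn teeth. Feel for it by rocking the output arms gently back and forth with the fingers at their black posts, pushing lightly from the side and never clamping a post or forcing an arm that comes up firm. When you find the loose arm, rock it fully both ways, leave it swung aside so that it uncovers its lock-out hole, and put the red pin from the wooden holder upright and fully home in that hole; leave everything else on the bench undisturbed.

Things in the scene. Friction and masses are not known exactly. Their poses are not given: they have to be found in the camera images.
- stand: Fixed gear test stand: grey base 210 x 340 x 16 mm with three green gear units, tops at 48 mm, at stand y = -120 (a), 0 (b), +120 mm (c). Origin on the bench under the shaft of b; z up. Brass arms reach out along the stand's -x, their ends over aluminium blocks (36 x 44 mm, top at 48 mm) with the lock-out holes. Exactly one unit is worn, which one varies; nothing shows from outside.
- rocker_a (a joint): Angle (rad) of arm a about its vertical shaft, counter-clockwise from above positive, 0 = along the stand's -x. Brass bar 16 x 8 mm, underside at 52 mm, reaching 124 mm from the shaft. Slight friction (1 N at the post); stays where left. Sound: gives about 0.02 rad (1.5 mm at the post) either way, then firm (6 N per mm). Worn: swings freely to stops at 0.18 rad (12 mm) either way.
- rocker_b (a joint): Angle (rad) of arm b about its vertical shaft, counter-clockwise from above positive, 0 = along the stand's -x. Brass bar 16 x 8 mm, underside at 52 mm, reaching 124 mm from the shaft. Slight friction (1 N at the post); stays where left. Sound: gives about 0.02 rad (1.5 mm at the post) either way, then firm (6 N per mm). Worn: swings freely to stops at 0.18 rad (12 mm) either way.
- rocker_c (a joint): Angle (rad) of arm c about its vertical shaft, counter-clockwise from above positive, 0 = along the stand's -x. Brass bar 16 x 8 mm, underside at 52 mm, reaching 124 mm from the shaft. Slight friction (1 N at the post); stays where left. Sound: gives about 0.02 rad (1.5 mm at the post) either way, then firm (6 N per mm). Worn: swings freely to stops at 0.18 rad (12 mm) either way.
- post_a (a point): Middle (80 mm above the bench) of the upright black post on arm a: 12 mm diameter, from the bar's top at 60 mm to 98 mm, 70 mm from the shaft. Push its side along the stand's y to rock the arm; towards the stand's -y turns the joint positive. 5 to 10 N tells firm from loose; over 22 N, or a grip on the arm, chips the teeth.
- post_b (a point): Middle (80 mm above the bench) of the upright black post on arm b: 12 mm diameter, from the bar's top at 60 mm to 98 mm, 70 mm from the shaft. Push its side along the stand's y to rock the arm; towards the stand's -y turns the joint positive. 5 to 10 N tells firm from loose; over 22 N, or a grip on the arm, chips the teeth.
- post_c (a point): Middle (80 mm above the bench) of the upright black post on arm c: 12 mm diameter, from the bar's top at 60 mm to 98 mm, 70 mm from the shaft. Push its side along the stand's y to rock the arm; towards the stand's -y turns the joint positive. 5 to 10 N tells firm from loose; over 22 N, or a grip on the arm, chips the teeth.
- hole_a (a point): Centre of the mouth of lock-out hole a, in the block's top 48 mm above the bench, at stand x = -110 mm and 5 mm to the +y side of the straight arm. Vertical, 11.5 mm across, 28 mm deep, chamfered. A straight arm covers it, 4 mm above the mouth; it is clear when the arm is swung to +0.12 rad or more.
- hole_b (a point): Centre of the mouth of lock-out hole b, in the block's top 48 mm above the bench, at stand x = -110 mm and 5 mm to the +y side of the straight arm. Vertical, 11.5 mm across, 28 mm deep, chamfered. A straight arm covers it, 4 mm above the mouth; it is clear when the arm is swung to +0.12 rad or more.
- hole_c (a point): Centre of the mouth of lock-out hole c, in the block's top 48 mm above the bench, at stand x = -110 mm and 5 mm to the +y side of the straight arm. Vertical, 11.5 mm across, 28 mm deep, chamfered. A straight arm covers it, 4 mm above the mouth; it is clear when the arm is swung to +0.12 rad or more.
- pin_head (a point): Centre of the red pin's head (loose, 40 g): head 18 mm diameter and 28 mm high, on a 10 mm shank 50 mm long with a chamfered foot; 78 mm overall. This point lies 64 mm above the foot, z along the pin. At the start it stands upright in the holder, foot 6 mm above the bench.
- pin_tip (a point): Foot of the red pin (centre of its lower end), 64 mm below the head's centre.
- holder: Dark wooden pin holder fixed to the bench, 60 x 60 x 34 mm, with one hole 28 mm deep in which the pin stands. Origin under its centre.
- former: Steel coil former, 52 mm diameter, 50 mm high, standing on the bench; bystander, origin under its centre.
- battery: Blue battery pack 55 x 90 x 35 mm; bystander, origin under its centre.
- valve: Glass valve in a white ceramic socket, 48 mm diameter, 76 mm high; bystander, origin under its centre.
- meter: Yellow multimeter 150 x 80 x 35 mm lying on the bench; bystander, origin under its centre.
- screwdriver: Screwdriver lying on the bench; bystander.

How it is judged:
By the outcome, as a careful person would: the job done as asked, in the order asked, and still so for the second after the job is handed in, with the robot touching nothing.
It also fails if it takes over 72 s, if anything falls off the work surface, if the arm or the gripper's body presses on something with over 40 N, if the wrist force passes 120 N, or if a joint passes its speed limit or range.

## Working session

There is one attempt and no reset: what is moved stays moved. The work goes in short steps, Python scripts to look and compute and a shell command to move; the robot and the scene stay as the last step left them, time stands still between calls to the robot, and variables do not carry over. Pictures are saved under pics/ and viewed, about 8 in all and at most 12, crops included, and the job is handed in when it is done.

```bash
mkdir -p pics; ls
python3 - <<'E'
from cell import r
import cv2,numpy as np
o=r.get_obs();print(o)
for n in("scene","top"):
    im,d=r.capture(n);cv2.imwrite(f"pics/{n}.png",im);np.save(f"pics/{n}.npy",d)
    print(n,r.camera_info(n))
print(r.camera_info("wrist"),r.grip_depth)
E
```

```text
pics
{'time': 0.0, 'qpos': array([-7.55730130e+01,  1.49349071e+01, -7.98523866e+00,  6.71912784e+01,
        9.40671527e-04,  8.99988687e+01]), 'qd': array([-0.06421402, -0.04758121,  0.02578986,  0.00152211,  0.0520315 ,
       -0.01065963]), 'joint_efforts': array([ 3.22178312e-04, -4.05681753e+01,  2.53919667e+01,  1.87070091e-02,
        6.11298191e-06, -2.87596027e-07]), 'tcp_pos': array([ 0.13063628, -0.50778053,  0.23047591]), 'ee_rot': array([[ 9.68461006e-01,  2.49164725e-01, -4.68618573e-04],
       [ 2.49165165e-01, -9.68459167e-01,  1.88748280e-03],
       [ 1.64561816e-05, -1.94471692e-03, -9.99998109e-01]]), 'contact_force': array([0.65190729, 0.54624103, 0.19335979]), 'wrist_torque': array([-0.07266718, -0.04034644,  0.03624374]), 'grip_width': 0.08545049133232628}
scene {'fov_y': 49.5743987309423, 'cx': 318.7318073260717, 'cy': 243.2168705554993, 'pose': array([[-0.09901736, -0.70858428,  0.69864432,  1.2553432 ],
       [ 0.99507636, -0.07355019,  0.06643341,  0.0595151 ],
       [ 0.00431176,  0.70178251,  0.71237821,  0.85622579],
       [ 0.        ,  0.        ,  0.        ,  1.        ]])}
top {'fov_y': 48.436465354219784, 'cx': 313.8522394285391, 'cy': 244.26584465662373, 'pose': array([[ 0.02114093,  0.99292836, -0.11681752,  0.35531727],
       [-0.99951833,  0.01833547, -0.02503851, -0.02660292],
       [-0.02271955,  0.11729059,  0.99283772,  1.29408906],
       [ 0.        ,  0.        ,  0.        ,  1.        ]])}
{'fov_y': 68.97623713556084, 'cx': 320.68097808432634, 'cy': 241.89814132596382, 'T_tool_cam': array([[ 4.73570880e-04,  9.50809582e-01,  3.09775589e-01,
         7.94571277e-02],
       [ 9.99999518e-01, -1.83728690e-04, -9.64826357e-04,
         9.84618284e-04],
       [-8.60451482e-04,  3.09775896e-01, -9.50809210e-01,
        -1.43269080e-01],
       [ 0.00000000e+00,  0.00000000e+00,  0.00000000e+00,
         1.00000000e+00]])} -0.0187
```

View pics/top.png

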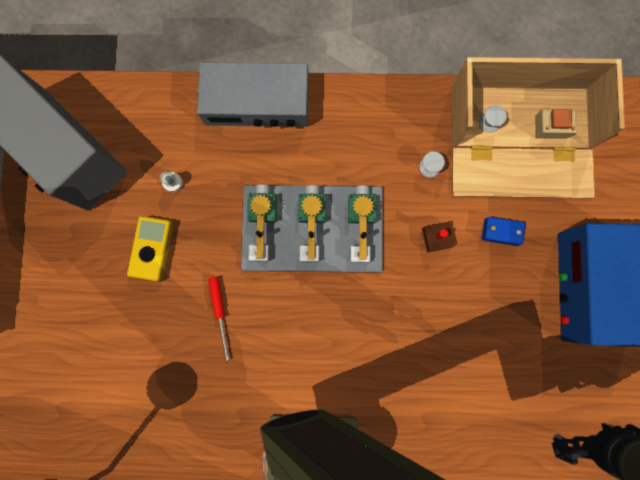

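View pics/scene.png

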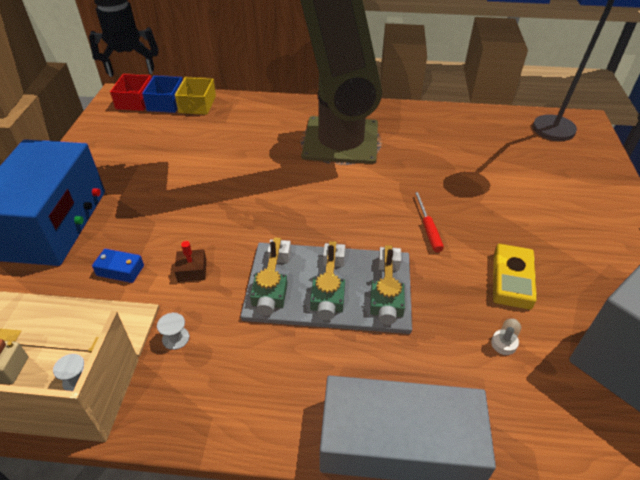

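The top view shows the stand at px x 243–383, y 185–272: c on the left (post ~262,235), b in the middle (~311,235), a on the right (~363,234). The pin is at ~(444,233) in the holder.

```bash
cat > h.py <<'E'
import numpy as np,cv2
from cell import r
def ray(n,u,v,T=None):
    i=r.camera_info(n);f=240/np.tan(np.radians(i["fov_y"]/2))
    T=i["pose"] if T is None else T
    d=np.array([(u-i["cx"])/f,-(v-i["cy"])/f,-1.]);return T[:3,3],T[:3,:3]@d
def atz(n,u,v,z,T=None):
    o,d=ray(n,u,v,T);return o+d*(z-o[2])/d[2]
def atd(n,u,v,dep,T=None):
    o,d=ray(n,u,v,T);return o+d*dep
def wristT():
    o=r.get_obs();M=np.eye(4);M[:3,:3]=o["ee_rot"];M[:3,3]=o["tcp_pos"]
    return M@r.camera_info("wrist")["T_tool_cam"]
E
python3 - <<'E'
import cv2
im=cv2.imread("pics/top.png")[170:285,230:470]
im=cv2.resize(im,None,fx=3.33,fy=3.33,interpolation=cv2.INTER_CUBIC);cv2.imwrite("pics/topc.png",im)
E
```

```text
(no output)
```

View pics/topc.png

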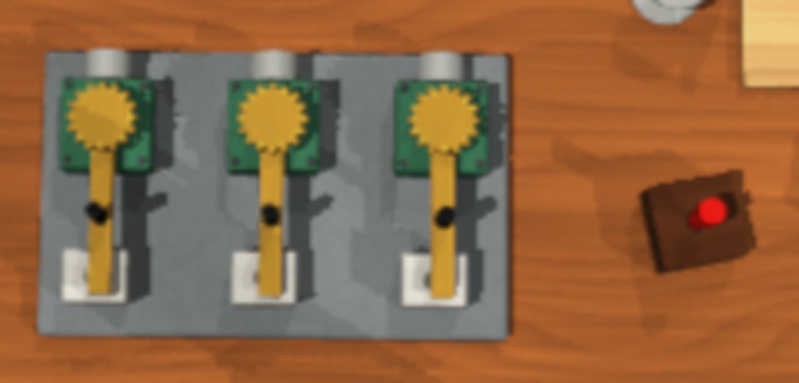

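Run:
```python
from h import *
d=np.load("pics/top.npy")
for n,u,v,z in [("gc",101,117,.062),("gb",271,118,.062),("ga",444,119,.062),("pc",95,210,.098),("pb",269,213,.098),("pa",444,216,.098),("blkTL c",62,250,.048),("blkBR c",127,302,.048),("blkTL a",404,253,.048),("blkBR a",467,306,.048),("base TL",46,53,.016),("TR",510,55,.016),("BL",38,333,.016),("BR",510,339,.016),("pin",713,211,.084)]:
    U,V=u/3.33+230,v/3.33+170
    print(n,atz("top",U,V,z).round(4),"depthpt",atd("top",U,V,d[int(round(V)),int(round(U))]).round(4))
```

```text
gc [0.5906 0.1323 0.062 ] depthpt [ 0.3553 -0.0266  1.2941]
gb [0.5919 0.0122 0.062 ] depthpt [0.5909 0.012  0.067 ]
ga [ 0.5932 -0.1094  0.062 ] depthpt [ 0.5916 -0.1089  0.0707]
pc [0.5193 0.1296 0.098 ] depthpt [0.519  0.1293 0.1003]
pb [0.5194 0.011  0.098 ] depthpt [0.5196 0.0111 0.0967]
pa [ 0.5195 -0.1077  0.098 ] depthpt [ 0.5192 -0.1076  0.0998]
blkTL c [0.4972 0.1586 0.048 ] depthpt [0.4975 0.1591 0.0452]
blkBR c [0.4611 0.1114 0.048 ] depthpt [0.4639 0.1149 0.0158]
blkTL a [ 0.4995 -0.0832  0.048 ] depthpt [ 0.4991 -0.0831  0.0513]
blkBR a [ 0.4629 -0.1279  0.048 ] depthpt [ 0.4656 -0.1304  0.0163]
base TL [0.6465 0.1804 0.016 ] depthpt [0.6479 0.1814 0.0098]
TR [ 0.6505 -0.1602  0.016 ] depthpt [ 0.6546 -0.1621 -0.0019]
BL [0.4401 0.1786 0.016 ] depthpt [0.44   0.1783 0.0179]
BR [ 0.4425 -0.1615  0.016 ] depthpt [ 0.4434 -0.1629  0.0021]
pin [ 0.5282 -0.2922  0.084 ] depthpt [ 0.5277 -0.2915  0.0871]
```

```bash
cat > to.py <<'E'
import sys
from h import *
x,y,z,yaw=map(float,sys.argv[1:5]);o=r.get_obs();R=o["ee_rot"]
p=R.T@(np.array([x,y,z])-o["tcp_pos"])*1e3
a=np.degrees(np.arctan2(R[1,0],R[0,0]));print(p.round(1),"turn",round(a-yaw,2),"n rows",np.linalg.norm(p)/50,"t",o["time"])
E
cat > chk.py <<'E'
import sys
from h import *
o=r.get_obs();f=o["contact_force"];print("t %.1f"%o["time"],o["tcp_pos"].round(4),"F",f.round(1))
sys.exit(1 if np.hypot(f[0],f[1])>float(sys.argv[1]) else 0)
E
python3 to.py .5195 -.1077 .20 0.6
```

```text
[ 476.3 -290.6   31.1] turn 13.83 n rows 11.175703295620384 t 0.1
```

```bash
python3 -m jog '476 -291 31 13.8;476 -291 31 13.8;476 -291 31 13.8;476 -291 31 13.8;476 -291 31 13.8;476 -291 31 13.8;476 -291 31 13.8;476 -291 31 13.8;476 -291 31 13.8;476 -291 31 13.8;476 -291 31 13.8;476 -291 31 13.8;476 -291 31 13.8;476 -291 31 13.8;476 -291 31 13.8' 40
python3 to.py .5195 -.1077 .07 0.6
python3 - <<'E'
from h import *
np.save("pics/T1.npy",wristT());im,d=r.capture("wrist");cv2.imwrite("pics/w1.png",im);np.save("pics/w1.npy",d)
E
```

```text
time: 1.6
tcp_pos: [0.5177, -0.1085, 0.2]
ee_rot: [[1.0, 0.009, -0.002], [0.009, -1.0, 0.001], [-0.002, -0.001, -1.0]]
contact_force: [-0.3, 0.1, -0.3]
grip_width: 0.04
[  2.   -0.6 130. ] turn -0.08 n rows 2.600935454490197 t 1.6
```

View pics/w1.png

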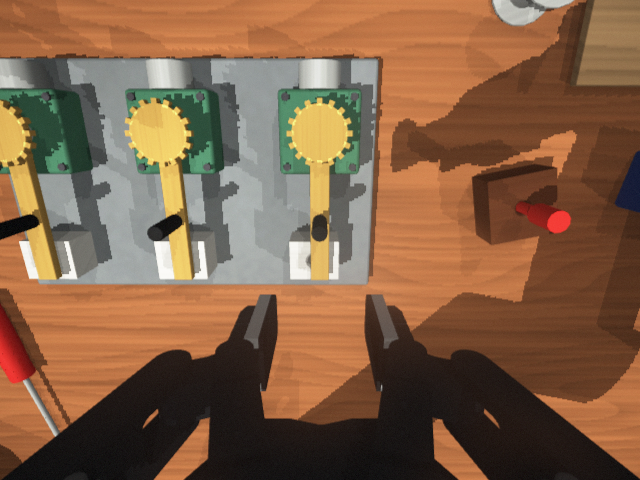

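Wrist view: post a's top is at ~(320,238), gear a at (320,131), pin head top at (560,221). The fingers straddle column 320, centred on the post.

```bash
python3 - <<'E'
from h import *
T=np.load("pics/T1.npy");d=np.load("pics/w1.npy")
for n,u,v,z in [("post a",320,235,.098),("gear a",320,131,.065),("gear b",158,131,.065),("blkTL a",292,242,.048),("blkBR a",338,278,.048),("post b base",178,220,.06),("pin",560,221,.084),("arm end a mid",319.5,279,.06)]:
    print(n,atz("wrist",u,v,z,T).round(4),atd("wrist",u,v,d[v if isinstance(v,int) else int(v),int(u)],T).round(4))
E
python3 -m jog '1 0 70 0;1 0 100 0;1 0 130 0;1 0 130 0;1 0 130 0'; python3 chk.py 5
```

```text
post a [ 0.5227 -0.109   0.098 ] [ 0.5228 -0.109   0.0981]
gear a [ 0.5952 -0.1083  0.065 ] [ 0.5952 -0.1083  0.072 ]
gear b [0.594  0.0147 0.065 ] [0.5941 0.0117 0.0718]
blkTL a [ 0.5007 -0.0842  0.048 ] [ 0.5004 -0.0841  0.0469]
blkBR a [ 0.4663 -0.126   0.048 ] [ 0.452  -0.1278  0.0161]
post b base [0.5231 0.0098 0.06  ] [0.5247 0.0073 0.066 ]
pin [ 0.5314 -0.2926  0.084 ] [ 0.5315 -0.2925  0.0842]
arm end a mid [ 0.4705 -0.109   0.06  ] [ 0.47  -0.109  0.059]
time: 2.15
tcp_pos: [0.5183, -0.1094, 0.0708]
ee_rot: [[1.0, 0.007, -0.002], [0.007, -1.0, 0.001], [-0.002, -0.002, -1.0]]
contact_force: [-0.4, -0.7, 0.7]
grip_width: 0.04
t 2.1 [ 0.5183 -0.1094  0.0708] F [-0.4 -0.7  0.7]
```

```bash
python3 -m jog '0 6 0 0;0 12 0 0;0 12 0 0' >/dev/null; python3 chk.py 4 && python3 -m jog '0 1.5 0 0;0 1.5 0 0'>/dev/null; python3 chk.py 4 && python3 -m jog '0 1.5 0 0;0 1.5 0 0'>/dev/null; python3 chk.py 4 && python3 -m jog '0 1 0 0;0 1 0 0'>/dev/null; python3 chk.py 4 && python3 -m jog '0 1 0 0;0 1 0 0'>/dev/null; python3 chk.py 4 && python3 -m jog '0 1 0 0;0 1 0 0'>/dev/null; python3 chk.py 4 && python3 -m jog '0 1 0 0;0 1 0 0'>/dev/null; python3 chk.py 4
```

```text
t 2.5 [ 0.5198 -0.1227  0.0725] F [-0.3 -0.1 -0.2]
t 2.6 [ 0.5203 -0.1246  0.0732] F [ 0.5 -0.4 -0.6]
t 2.9 [ 0.5204 -0.1261  0.0733] F [-0.5  0.3 -0.7]
t 3.0 [ 0.5204 -0.127   0.0733] F [0.3 1.  0.5]
t 3.2 [ 0.5204 -0.128   0.0732] F [0.2 0.3 0.4]
t 3.5 [ 0.5204 -0.1291  0.0732] F [-0.2  0.5 -0.2]
t 3.6 [ 0.5204 -0.1303  0.0732] F [-0.9  0.1  1.8]
```

```bash
python3 -m jog '0 1.5 0 0;0 1.5 0 0'>/dev/null; python3 chk.py 4 && python3 -m jog '0 1.5 0 0;0 1.5 0 0'>/dev/null; python3 chk.py 4;python3 - <<'E'
from h import *
im,d=r.capture("wrist");cv2.imwrite("pics/w2.png",im)
E
```

```text
t 3.9 [ 0.5205 -0.1321  0.0732] F [0.7 0.7 1.2]
t 4.0 [ 0.5207 -0.1337  0.0733] F [-0.5  0.8 -0.3]
```

View pics/w2.png

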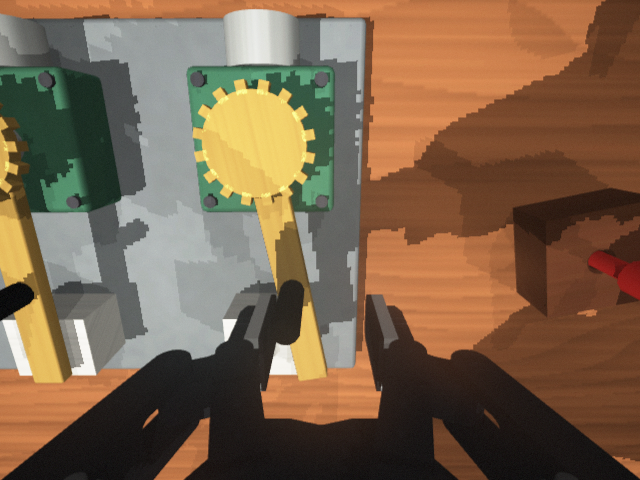

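Arm a has swung well aside with under 1 N, so a is the worn unit. I'll continue to the stop, then rock the other way.

```bash
for i in 1; do python3 chk.py 4 && python3 -m jog '0 1 0 0;0 1 0 0'>/dev/null; python3 chk.py 4 && python3 -m jog '0 1 0 0;0 1 0 0'>/dev/null; python3 chk.py 4 && python3 -m jog '0 1 0 0;0 1 0 0'>/dev/null; python3 chk.py 4 && python3 -m jog '0 1 0 0;0 1 0 0'>/dev/null; python3 chk.py 4 && python3 -m jog '0 1 0 0;0 1 0 0'>/dev/null; python3 chk.py 4; done
```

```text
t 4.1 [ 0.5207 -0.1337  0.0732] F [ 0.1  1.3 -0.4]
t 4.3 [ 0.5207 -0.1339  0.0732] F [ 0.7  5.5 -0. ]
t 4.3 [ 0.5207 -0.1339  0.0732] F [ 0.7  5.5 -0. ]
t 4.3 [ 0.5207 -0.1339  0.0732] F [ 0.7  5.5 -0. ]
t 4.3 [ 0.5207 -0.1339  0.0732] F [ 0.7  5.5 -0. ]
t 4.3 [ 0.5207 -0.1339  0.0732] F [ 0.7  5.5 -0. ]
```

```bash
python3 -m jog '0 -10 0 0;0 -20 0 0;0 -25 0 0;0 -28 0 0;0 -31 0 0;0 -34 0 0;0 -34 0 0'>/dev/null; python3 chk.py 4 && python3 -m jog '0 -3 0 0;0 -6 0 0;0 -6 0 0'>/dev/null; python3 chk.py 4 && python3 -m jog '0 -3 0 0;0 -5 0 0;0 -5 0 0'>/dev/null; python3 chk.py 4 && python3 -m jog '0 -2 0 0;0 -3 0 0;0 -3 0 0'>/dev/null; python3 chk.py 4 && python3 -m jog '0 -1.5 0 0;0 -1.5 0 0'>/dev/null;  python3 chk.py 4 && python3 -m jog '0 -1 0 0;0 -1 0 0'>/dev/null; python3 chk.py 4 && python3 -m jog '0 -1 0 0;0 -1 0 0'>/dev/null; python3 chk.py 4 && python3 -m jog '0 -1 0 0;0 -1 0 0'>/dev/null; python3 chk.py 4 && python3 -m jog '0 -1 0 0;0 -1 0 0'>/dev/null; python3 chk.py 4
```

```text
t 5.0 [ 0.5205 -0.0996  0.0732] F [0.1 0.4 0.1]
t 5.3 [ 0.5205 -0.0932  0.0732] F [ 0.  -0.7 -0.1]
t 5.6 [ 0.5206 -0.0878  0.0733] F [1.  1.1 0.2]
t 5.9 [ 0.5206 -0.0846  0.0733] F [-0.3 -1.  -1.2]
t 6.1 [ 0.5207 -0.0829  0.0733] F [-0.4  0.  -0.1]
t 6.3 [ 0.5207 -0.0818  0.0733] F [-0.9  0.1 -1.1]
t 6.5 [ 0.5208 -0.0807  0.0733] F [ 0.1 -0.7  0.1]
t 6.7 [ 0.5209 -0.0804  0.0733] F [ 0.9 -3.8 -1.5]
t 6.9 [ 0.5209 -0.0804  0.0733] F [ 0.5 -4.9 -1.1]
```

Both stops are felt: TCP y −0.1339 and −0.0804, so the straight post is at y ≈ −0.1072. Next I swing it back to + and leave it.

```bash
python3 -m jog '0 10 0 0;0 20 0 0;0 24 0 0;0 27 0 0;0 30 0 0;0 33 0 0;0 36 0 0;0 39 0 0;0 42 0 0;0 45 0 0;0 48 0 0;0 50 0 0;0 50 0 0'>/dev/null; python3 chk.py 4 && python3 -m jog '0 1.5 0 0;0 1.5 0 0'>/dev/null; python3 chk.py 4 && python3 -m jog '0 1 0 0;0 1 0 0'>/dev/null; python3 chk.py 4 && python3 -m jog '0 1 0 0;0 1 0 0'>/dev/null;  python3 chk.py 4 && python3 -m jog '0 1 0 0;0 1 0 0'>/dev/null; python3 chk.py 4
python3 -m jog '0 -7 0 0;0 -14 0 0;0 -14 0 0;0 -14 -60 0;0 -14 -100 0;0 -14 -115 0;0 -14 -115 0' | head -2
python3 - <<'E'
from h import *
np.save("pics/T3.npy",wristT());im,d=r.capture("wrist");cv2.imwrite("pics/w3.png",im);np.save("pics/w3.npy",d)
E
python3 to.py .531 -.292 .13 .6
```

```text
t 8.2 [ 0.5215 -0.1309  0.0734] F [-0.2 -0.9 -0.1]
t 8.4 [ 0.5217 -0.1326  0.0735] F [ 0.2 -0.9 -0. ]
t 8.6 [ 0.5218 -0.1337  0.0735] F [-0.2  0.5 -0.8]
t 8.8 [ 0.5218 -0.1339  0.0734] F [ 0.2  4.3 -0.2]
t 8.8 [ 0.5218 -0.1339  0.0734] F [ 0.2  4.3 -0.2]
time: 9.5
tcp_pos: [0.5236, -0.1206, 0.1919]
[  7.4 171.7  59.9] turn -0.26 n rows 3.64063779796524 t 9.55
```

View pics/w3.png

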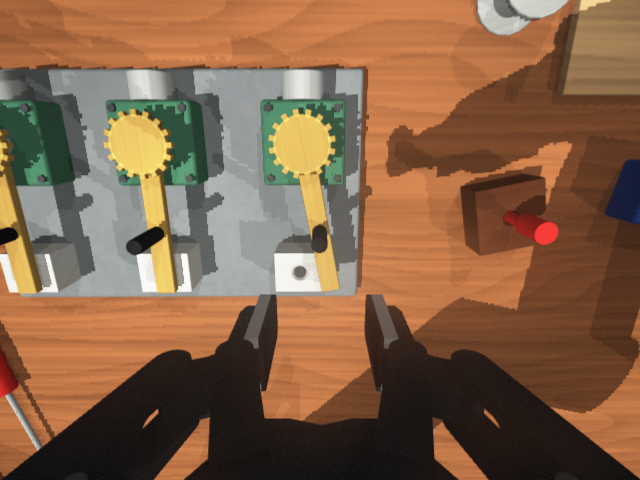

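Arm a is at its + stop and hole a is clear at (300,272). The pin head top is at (546,232), with the shank entering the holder at ~(510,218).

```bash
python3 - <<'E'
from h import *
T=np.load("pics/T3.npy");d=np.load("pics/w3.npy")
for n,u,v,z in [("hole",300,272,.048),("pin top",546,232,.084),("pin base",510,219,.034),("gear a",302,144,.072),("post a",320,233,.098)]:
    print(n,atz("wrist",u,v,z,T).round(4),atd("wrist",u,v,d[v,u],T).round(4))
im=cv2.imread("pics/w3.png").astype(int);m=((im[...,2]>150)&(im[...,1]<70)&(im[...,0]<70)).astype(np.uint8);m[:,:480]=0;m[:,:][d>0.27]=0
# points on head top via depth
ys,xs=np.nonzero(m);P=np.array([atd("wrist",x,y,d[y,x],T) for x,y in zip(xs,ys)])
t=P[P[:,2]>.081];print(len(t),t[:,:2].min(0),t[:,:2].max(0),(t[:,:2].min(0)+t[:,:2].max(0))/2)
E
python3 to.py .531 -.292 .13 -70
```

```text
hole [ 0.4836 -0.1041  0.048 ] [ 0.4786 -0.1034  0.0359]
pin top [ 0.5316 -0.2913  0.084 ] [ 0.5319 -0.2904  0.0852]
pin base [ 0.5296 -0.2906  0.034 ] [ 0.5315 -0.286   0.0421]
gear a [ 0.5937 -0.1081  0.072 ] [ 0.5937 -0.108   0.0707]
post a [ 0.5338 -0.1215  0.098 ] [ 0.5312 -0.1215  0.0886]
424 [ 0.52285967 -0.29939637] [ 0.60142244 -0.12076452] [ 0.56214106 -0.21008045]
[  7.4 171.7  59.9] turn 70.34 n rows 3.64063779796524 t 9.55
```

```bash
python3 -m jog '7 171 20 70.4;7 171 60 70.4;7 171 60 70.4;7 171 60 70.4;7 171 60 70.4;7 171 60 70.4;7 171 60 70.4;7 171 60 70.4;7 171 60 70.4;7 171 60 70.4;7 171 60 70.4' 45
python3 to.py .531 -.2915 .051 -70
python3 - <<'E'
from h import *
np.save("pics/T4.npy",wristT());im,d=r.capture("wrist");cv2.imwrite("pics/w4.png",im);np.save("pics/w4.npy",d)
E
```

```text
time: 10.65
tcp_pos: [0.426, -0.3883, 0.1277]
ee_rot: [[0.67, -0.734, 0.11], [-0.742, -0.656, 0.139], [-0.03, -0.175, -0.984]]
contact_force: [-0.6, 0.1, 0.2]
grip_width: 0.0449
[   0.9 -127.2  100.5] turn 22.11 n rows 3.242699417539919 t 10.65
```

View pics/w4.png

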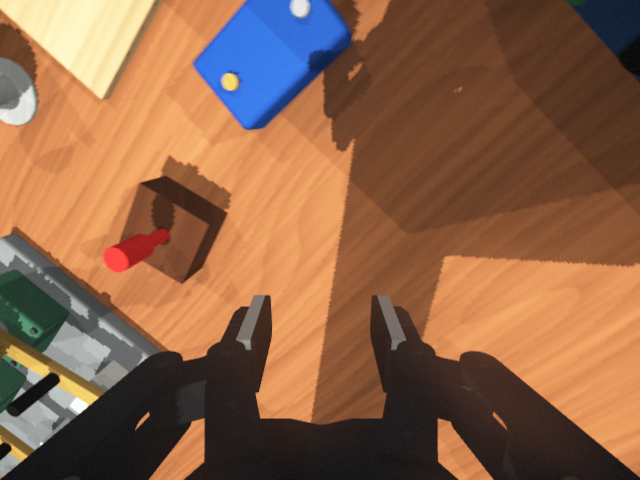

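The tool is tilted and well off target: the pin shows at (118,256), not between the fingers. I'll check the joints before going on.

```bash
python3 -c "
from h import *
o=r.get_obs();print(o['qpos'].round(1),o['qd'].round(1),o['contact_force'])"; python3 -m jog '0 0 0 0;0 0 0 0' ; python3 -c "
from h import *
o=r.get_obs();print(o['qpos'].round(1),o['qd'].round(1))"
```

```text
[-48.1  24.5 -10.4  56.9  10.  179.9] [ 1.7  0.1  0.6  0.3  1.  -0. ] [-2.29963369 -0.82926753 -0.47082728]
time: 10.9
tcp_pos: [0.4227, -0.3884, 0.1259]
ee_rot: [[0.668, -0.737, 0.106], [-0.743, -0.654, 0.14], [-0.034, -0.173, -0.984]]
contact_force: [0.3, -0.8, 0.0]
grip_width: 0.0451
[-48.1  24.5 -10.5  56.9   9.9 179.9] [ 0.8 -0.2  1.1  0.1  0.4  0. ]
```

J6 hit its +180° limit: yaw = j1+180−j6. The compromise pose tilted the tool by j5 ≈ 10°, and moves keep that tilt. To undo it, I'll unwind to the opposite j6 limit, where the same compromise tilts the other way. I lift first.

```bash
cat > q.py <<'E'
from h import *
o=r.get_obs();R=o["ee_rot"];print("t",round(o["time"],2),"q",o["qpos"].round(1),"tcp",o["tcp_pos"].round(4),"z",R[:,2].round(4),"yaw",np.degrees(np.arctan2(R[1,0],R[0,0])).round(2))
E
python3 -m jog '0 0 -40 -8;0 0 -80 -165;0 0 -80 -165;0 0 -80 -165;0 0 -80 -165;0 0 -80 -165;0 0 -80 -165;0 0 -80 -165;0 0 -80 -165;0 0 -80 -165;0 0 -80 -165;0 0 -80 -165;0 0 -80 -165;0 0 -80 -165;0 0 -80 -165;0 0 -80 -165;0 0 -80 -165;0 0 -80 -165;0 0 -80 -165;0 0 -80 -165' >/dev/null; python3 q.py
```

```text
t 12.9 q [-49.4  22.1  -2.2  67.9   9.9  13.4] tcp [ 0.4149 -0.3988  0.204 ] z [ 0.1055  0.1413 -0.9843] yaw 117.42
```

```bash
python3 -m jog '0 0 0 -165;0 0 0 -165;0 0 0 -165;0 0 0 -165;0 0 0 -165;0 0 0 -165;0 0 0 -165;0 0 0 -165;0 0 0 -165;0 0 0 -165;0 0 0 -165;0 0 0 -165;0 0 0 -165;0 0 0 -165;0 0 0 -165;0 0 0 -165;0 0 0 -165;0 0 0 -165;0 0 0 -165;0 0 0 -165' >/dev/null; python3 q.py; python3 -m jog '0 0 0 -45;0 0 0 -45;0 0 0 -45;0 0 0 -45;0 0 0 -45;0 0 0 -45;0 0 0 -45' >/dev/null; python3 q.py
```

```text
t 14.9 q [ -49.3   22.1   -2.3   67.9    9.9 -151.8] tcp [ 0.4156 -0.3979  0.2033] z [ 0.1048  0.1422 -0.9843] yaw -77.2
t 15.6 q [ -38.7   20.1   -5.    64.4    7.  -179.9] tcp [ 0.4724 -0.3283  0.2026] z [ 0.0821  0.0896 -0.9926] yaw -38.73
```

```bash
python3 -m jog '0 0 0 -25;0 0 0 -25;0 0 0 -25;0 0 0 -25;0 0 0 -25' >/dev/null; python3 q.py
```

```text
t 16.1 q [ -24.3   17.8   -8.4   61.1    1.3 -179.9] tcp [ 0.5204 -0.2271  0.2022] z [ 0.0539  0.001  -0.9985] yaw -24.38
```

```bash
python3 to.py -.02 -.50 .22 -97
```

```text
[-378.2  470.7  -47.2] turn 72.62 n rows 12.112869952494414 t 16.1
```

```bash
python3 -m jog '-378 471 -47 72;-378 471 -47 72;-378 471 -47 72;-378 471 -47 72;-378 471 -47 72;-378 471 -47 72;-378 471 -47 72;-378 471 -47 72;-378 471 -47 72;-378 471 -47 72;-378 471 -47 72;-378 471 -47 72;-378 471 -47 72;-378 471 -47 72;-378 471 -47 72' >/dev/null; python3 q.py;  python3 -m jog '0 0 0 -14;0 0 0 -14;0 0 0 -14;0 0 0 -14' >/dev/null; python3 q.py
```

```text
t 17.6 q [ -94.2   13.   -12.3   65.     3.1 -177.9] tcp [-0.0189 -0.4996  0.2194] z [ 0.0548  0.0026 -0.9985] yaw -96.29
t 18.0 q [ -86.1   12.3  -13.2   64.3    0.7 -179.9] tcp [ 0.0377 -0.4951  0.2194] z [ 0.0121 -0.0021 -0.9999] yaw -86.16
```

```bash
python3 -m jog '0 0 0 -4;0 0 0 -4;0 0 0 -4;0 0 0 -4' >/dev/null; python3 q.py; python3 to.py .531 -.2915 .15 110
```

```text
t 18.4 q [ -83.6   12.2  -13.3   64.2   -0.2 -179.9] tcp [ 0.0545 -0.4931  0.2194] z [-0.003  -0.0039 -1.    ] yaw -83.63
[-147.7 -496.2   67.2] turn -193.63 n rows 10.440554718165345 t 18.4
```

```bash
python3 -m jog '-148 -496 40 166;-148 -496 40 166;-148 -496 40 166;-148 -496 40 166;-148 -496 40 166;-148 -496 40 166;-148 -496 40 166;-148 -496 40 166;-148 -496 40 166;-148 -496 40 166;-148 -496 40 166;-148 -496 40 166;-148 -496 40 166;-148 -496 67 166;-148 -496 67 166;-148 -496 67 166;-148 -496 67 166;-148 -496 67 166;-148 -496 67 166;-148 -496 67 166' 45 >/dev/null; python3 q.py;python3 - <<'E'
from h import *
np.save("pics/T5.npy",wristT());im,d=r.capture("wrist");cv2.imwrite("pics/w5.png",im);np.save("pics/w5.npy",d)
E
python3 to.py .531 -.2915 .051 110
```

```text
t 20.4 q [-28.7  25.2  -4.8  60.1  -0.3  38. ] tcp [ 0.5303 -0.2922  0.15  ] z [-0.0033 -0.0039 -1.    ] yaw 113.26
[ 0.6  1.4 99.1] turn 3.05 n rows 1.981407110454465 t 20.45
```

View pics/w5.png

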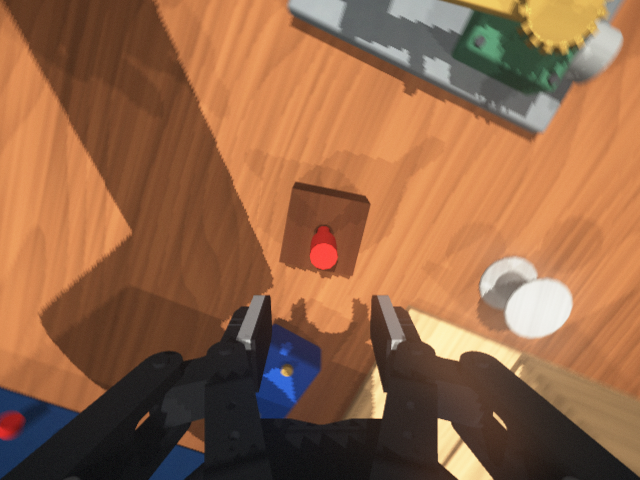

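Run:
```python
from h import *
T=np.load("pics/T5.npy");d=np.load("pics/w5.npy");im=cv2.imread("pics/w5.png").astype(int)
m=(im[...,2]>120)&(im[...,1]<60)&(im[...,0]<60);m[:,:280]=0;m[:,370:]=0;m[:200]=0;m[290:]=0
ys,xs=np.nonzero(m);P=np.array([atd("wrist",x,y,d[y,x],T) for x,y in zip(xs,ys)])
for lo,hi in((.082,.09),(.05,.082)):
    t=P[(P[:,2]>lo)&(P[:,2]<hi)];print(len(t),t.mean(0).round(4),t.min(0).round(4),t.max(0).round(4))
print(atz("wrist",324,257,.084,T))
```

```text
43 [ 0.5283 -0.2846  0.0834] [ 0.5221 -0.2919  0.082 ] [ 0.5371 -0.2817  0.0849]
266 [ 0.5281 -0.2845  0.0704] [ 0.5219 -0.2937  0.0573] [ 0.5392 -0.2818  0.0818]
[ 0.53186582 -0.29173374  0.084     ]
```

```bash
python3 -m jog '1 1 40 0;1 1 70 0;1 1 98 0;1 1 98 0;1 1 98 0' 45 >/dev/null; python3 q.py; python3 chk.py 5; python3 -m jog '0 0 0 0;0 0 0 0;0 0 0 0;0 0 0 0;0 0 0 0;0 0 0 0' 0 40; python3 -m jog '0 0 -20 0;0 0 -45 0;0 0 -60 0;0 0 -60 0' - -; python3 q.py; python3 to.py .483 -.104 .11 110
```

```text
t 20.95 q [-28.7  29.7 -13.   47.4  -0.3  38.3] tcp [ 0.5299 -0.2916  0.052 ] z [-0.0044 -0.0034 -1.    ] yaw 113.07
t 20.9 [ 0.5299 -0.2916  0.052 ] F [ 0.8 -1.3  0.1]
time: 21.55
tcp_pos: [0.5313, -0.2925, 0.0539]
ee_rot: [[-0.392, 0.92, -0.001], [0.92, 0.392, -0.006], [-0.005, -0.003, -1.0]]
contact_force: [-0.2, 0.5, 6.2]
grip_width: 0.0158
time: 21.95
tcp_pos: [0.5331, -0.293, 0.1165]
ee_rot: [[-0.392, 0.92, 0.003], [0.92, 0.392, -0.008], [-0.009, -0.0, -1.0]]
contact_force: [0.6, -0.8, -0.4]
grip_width: 0.0156
t 21.95 q [-28.6  26.5  -7.9  55.2  -0.3  38.3] tcp [ 0.5331 -0.293   0.1165] z [ 0.0033 -0.0079 -1.    ] yaw 113.09
[193.5  28.    4.8] turn 3.09 n rows 3.912419381766686 t 21.95
```

```bash
python3 -m jog '0 0 -35 3;40 6 -35 3;90 14 -35 3;140 21 -35 3;193 28 -35 3;193 28 -35 3;193 28 -25 3;193 28 -12 3;193 28 -12 3;193 28 -12 3' >/dev/null; python3 q.py;python3 - <<'E'
from h import *
np.save("pics/T6.npy",wristT());im,d=r.capture("wrist");cv2.imwrite("pics/w6.png",im);np.save("pics/w6.npy",d)
cv2.imwrite("pics/w6c.png",cv2.resize(im[200:440,200:440],None,fx=2.5,fy=2.5,interpolation=cv2.INTER_CUBIC))
E
```

```text
t 22.95 q [-12.   15.9 -23.2  50.7  -0.4  58. ] tcp [ 0.483  -0.1054  0.126 ] z [ 0.0019 -0.0078 -1.    ] yaw 110.0
```

View pics/w6c.png

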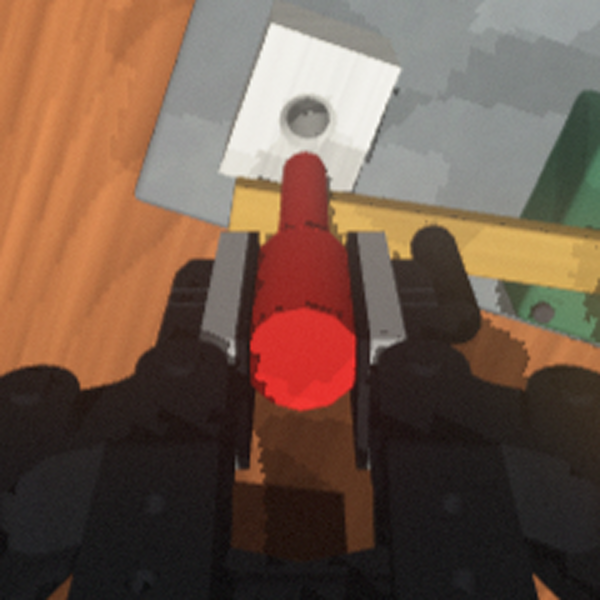

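The held pin is seen well: foot centre ≈ crop (305,171), hole mouth ≈ crop (306,117), head-top centre ≈ (304,358).

Run:
```python
from h import *
T=np.load("pics/T6.npy");d=np.load("pics/w6.npy")
g=lambda u,v,z:atz("wrist",200+u/2.5,200+v/2.5,z,T)
R=r.get_obs()["ee_rot"];t=r.get_obs()["tcp_pos"];print("tcp",t)
for zf in(.076,.078):
    f=g(305,171,zf);h=g(306,117,.048);print("foot",f.round(4),"headtop",g(304,358,zf+.078).round(4),"hole",h.round(4),"tool shift",(R.T@(h-f)*1e3).round(1))
for u,v in((305,358),(305,200),(305,180),(305,165)):
    print(atd("wrist",200+u/2.5,200+v/2.5,d[int(200+v/2.5),int(200+u/2.5)],T).round(4))
```

```text
tcp [ 0.48342    -0.10542323  0.12650769]
foot [ 0.4842 -0.1068  0.076 ] headtop [ 0.4833 -0.1051  0.154 ] hole [ 0.4832 -0.1031  0.048 ] tool shift [ 4.1  0.3 28. ]
foot [ 0.4839 -0.106   0.078 ] headtop [ 0.4828 -0.1038  0.156 ] hole [ 0.4832 -0.1031  0.048 ] tool shift [ 3.2  0.3 30. ]
[ 0.4827 -0.1032  0.1569]
[ 0.4814 -0.0992  0.11  ]
[ 0.4813 -0.099   0.1005]
[ 0.4813 -0.099   0.0924]
```

```bash
python3 -m jog '2 0 12 0;2 0 24 0;2 0 25 0;2 0 25 0'
python3 - <<'E'
from h import *
np.save("pics/T7.npy",wristT());im,d=r.capture("wrist");cv2.imwrite("pics/w7.png",im);np.save("pics/w7.npy",d)
cv2.imwrite("pics/w7c.png",cv2.resize(im[200:320,260:380],None,fx=5,fy=5,interpolation=cv2.INTER_CUBIC))
E
```

```text
time: 23.4
tcp_pos: [0.483, -0.1042, 0.1016]
ee_rot: [[-0.341, 0.94, 0.003], [0.94, 0.341, -0.008], [-0.009, -0.0, -1.0]]
contact_force: [0.0, 0.1, 0.2]
grip_width: 0.0157
```

View pics/w7c.png

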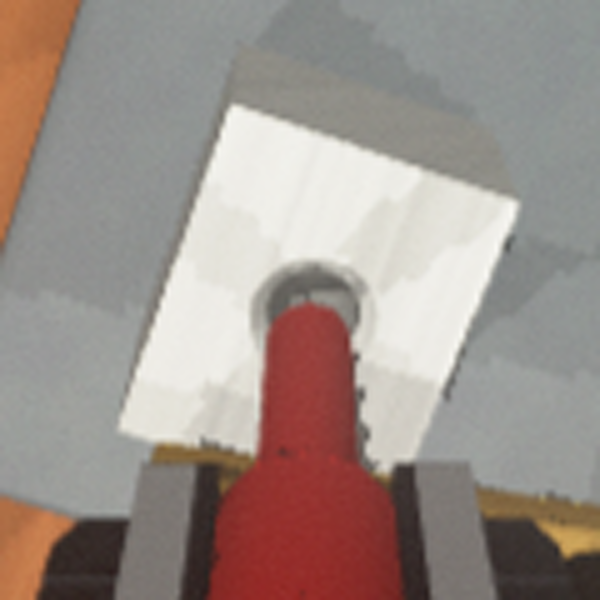

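At 6 mm above, foot (310,~335) and hole ring (313,~316) line up within ~0.5 mm once parallax is removed. I'll insert with force checks.

```bash
cat > ck.py <<'E'
import sys
from h import *
o=r.get_obs();f=o["contact_force"];print("t %.1f"%o["time"],o["tcp_pos"].round(4),"F",f.round(1));sys.exit(int(np.linalg.norm(f)>6))
E
python3 -m jog '0 0 4 0;0 0 8 0;0 0 8 0' >/dev/null; python3 ck.py && python3 -m jog '0 0 3 0;0 0 6 0;0 0 6 0' >/dev/null; python3 ck.py && python3 -m jog '0 0 4 0;0 0 8 0;0 0 8 0' >/dev/null; python3 ck.py && python3 -m jog '0 0 4 0;0 0 8 0;0 0 8 0' >/dev/null; python3 ck.py && python3 -m jog '0 0 2 0;0 0 3 0;0 0 3 0' >/dev/null; python3 ck.py && python3 -m jog '0 0 1 0;0 0 1.5 0;0 0 1.5 0' >/dev/null; python3 ck.py;python3 q.py
```

```text
t 23.8 [ 0.4831 -0.1042  0.0936] F [-0.8  1.3 -0.3]
t 24.1 [ 0.4832 -0.1043  0.0873] F [ 0.4  0.8 -0.4]
t 24.4 [ 0.4832 -0.1044  0.0788] F [ 1.4 -0.7 -0.9]
t 24.6 [ 0.4833 -0.1045  0.0703] F [ 0.6 -1.3 -1.1]
t 24.9 [ 0.4836 -0.1046  0.0679] F [-0.9 -0.6  4.6]
t 25.2 [ 0.4838 -0.1047  0.0677] F [-2.1 -0.2  9.6]
t 25.25 q [-11.9  19.3 -28.4  42.   -0.4  58.1] tcp [ 0.4838 -0.1047  0.0677] z [ 0.0046 -0.0089 -0.9999] yaw 109.97
```

```bash
python3 -m jog '0 0 0 0;0 0 0 0;0 0 0 0;0 0 0 0' 27; python3 -m jog '0 0 -20 0;0 0 -60 0;0 0 -100 0;0 0 -110 0;0 0 -110 0'|head -2; python3 to.py .43 -.26 .22 110
python3 - <<'E'
from h import *
np.save("pics/T8.npy",wristT());im,d=r.capture("wrist");cv2.imwrite("pics/w8.png",im);np.save("pics/w8.npy",d)
E
```

```text
time: 25.65
tcp_pos: [0.4835, -0.1046, 0.0674]
ee_rot: [[-0.342, 0.94, 0.004], [0.94, 0.342, -0.009], [-0.01, 0.001, -1.0]]
contact_force: [0.1, -0.0, -0.6]
grip_width: 0.0267
time: 26.15
tcp_pos: [0.4846, -0.104, 0.1791]
[-128.5 -104.4  -39.8] turn -0.03 n rows 3.4053732432895902 t 26.15
```

View pics/w8.png

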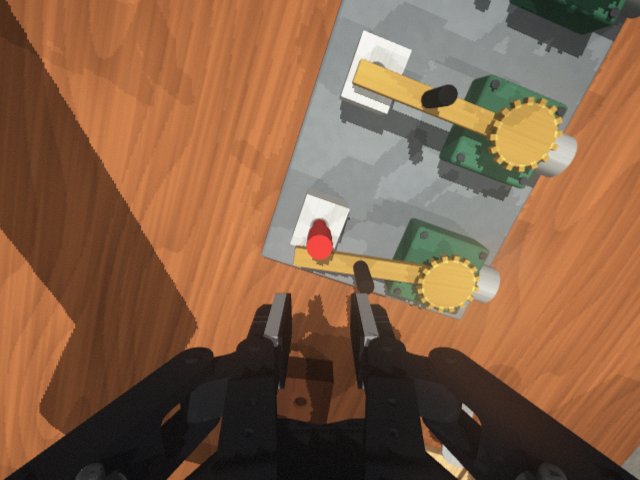

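The pin stands in hole a (head at ~(319,247)), with arm a still swung aside. I check the head height, tilt and arm angle.

Run:
```python
from h import *
T=np.load("pics/T8.npy");d=np.load("pics/w8.npy")
for n,u,v in(("head top",319,247),("head",321,249),("post top",362,267),("gear",450,283),("arm end",298,257)):
    print(n,atd("wrist",u,v,d[v,u],T).round(4))
p=atz("wrist",297,257,.06,T);g=atz("wrist",450,283,.07,T);print("arm angle",np.arctan2(g[1]-p[1],g[0]-p[0])-np.radians(.6))
o=r.get_obs();print(o["time"],o["contact_force"].round(1))
im,_=r.capture("top");a=cv2.imread("pics/top.png");cv2.imwrite("pics/cmp.png",np.vstack([cv2.resize(x[150:290,110:540],None,fx=1.8,fy=1.8) for x in(a,im)]))
```

```text
head top [ 0.4834 -0.1034  0.0991]
head [ 0.4852 -0.1042  0.0992]
post top [ 0.5227 -0.1154  0.0753]
gear [ 0.5936 -0.1055  0.0723]
arm end [ 0.4751 -0.1298  0.0611]
arm angle 0.18819972247861397
26.2 [ 0.4 -0.2 -0.4]
```

View pics/cmp.png

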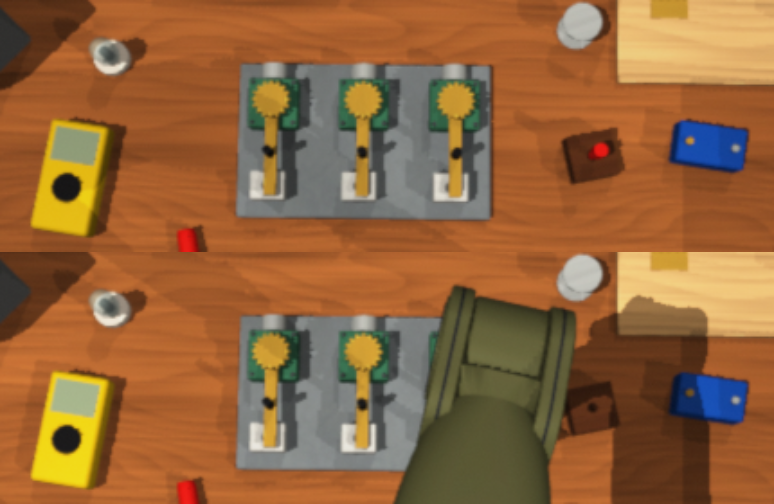

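Head top is at 99 mm (98 expected when fully home), the arm is at about +0.18 rad, and the bystanders and arms b and c are unmoved. The robot touches nothing, so I hand in.

```bash
python3 -c "
from cell import r
print(r.sign_off())"
```

```text
the job is handed in; nothing more can be done
None
```

The worn unit was a. Its red pin now stands upright in lock-out hole a, and I handed the job in at about 26 s on the robot's clock.

- **Rocking:** Arm a swung freely at about 1 N. I rocked it to both stops, pushing with about 5 N, and left it at the + stop. I did not need to touch b or c.
- **Pin:** It slid in without resistance and came up firm at the bottom, with about 10 N at the end of the push. I then opened the fingers and lifted clear.
- **Last checks:**
  - The pin's head top measured 99 mm, against 98 mm when fully home; that 1 mm is within camera accuracy.
  - I judged the pin upright by eye in the last wrist picture.
  - Arm a is at about +0.18 rad.
  - In the last top picture the bystanders in view and arms b and c looked unmoved, though most of the screwdriver lay outside the crop. The contact force was about zero.
- **What went wrong:** On the first move to the pin, joint 6 ran to its 180° end and the tool tilted about 10° and missed its target. It touched nothing. I straightened it by going round to the other end of joint 6, which cost about 8 s.
- **What disagreed:** The gripper read 15.7 mm on the 18 mm pin head, and I found no explanation. The two camera estimates of the pin's foot differed by about 2 mm, so I took one closer look before inserting.

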